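# Set the loaded tube mixer to fast and start it

## Task

Two roller mixers stand on the table; start the one that has sample tubes on its rollers. With the fingertips push its lever from right to left, past the first detent and all the way to the second stop, then press the round start button beside it fully down and let go. Only push, never grip or force anything, and leave the other mixer, the tubes and the things lying about as they are.

Things in the scene. Friction and masses are not known exactly. Their poses are not given: they have to be found in the camera images.
- mixer_loaded: The LOADED mixer: white roller mixer, fixed, 160 (x) x 200 (y) x 60 mm high. Origin: centre of underside; x to its back, y to its left, z up. On its top in front: black lever in a left-right slot, to its left a round button. Behind: four rollers along y, 22 mm apart from x=0 on, tops at z=80, between cheeks 82 high. Three sample tubes lie on its rollers.
- mixer_empty: The EMPTY mixer, same make: white roller mixer, fixed, 160 (x) x 200 (y) x 60 mm high. Origin: centre of underside; x to its back, y to its left, z up. On its top in front: black lever in a left-right slot, to its left a round button. Behind: four rollers along y, 22 mm apart from x=0 on, tops at z=80, between cheeks 82 high. Nothing lies on its rollers.
- lever_loaded (a joint): Selector lever of the loaded mixer. Value in m along the mixer's +y (right to left): 0 = off, right end; 0.028 = first detent; 0.056 = second stop, a hard end. Sprung into each place: about 8 N, pushed slowly, to leave off and again to leave the first detent; past the midpoint between two places it snaps on.
- lever_loaded_grip (a point): Lever of the loaded mixer: centre of its black grip, 20 (x) x 12 (y) x 30 high, 74 to 104 mm above the table; the stem below is 7 mm thick, the mixer's top is at 60. Moves with the lever: at off at (-45, -55, 89) mm in the mixer's frame, at the second stop at (-45, 1, 89).
- lever_empty (a joint): Selector lever of the empty mixer, stays at 0 (off). Value in m along the mixer's +y (right to left): 0 = off, right end; 0.028 = first detent; 0.056 = second stop, a hard end. Sprung into each place: about 8 N, pushed slowly, to leave off and again to leave the first detent; past the midpoint between two places it snaps on.
- lever_empty_grip (a point): Lever of the empty mixer: centre of its black grip, 20 (x) x 12 (y) x 30 high, 74 to 104 mm above the table; the stem below is 7 mm thick, the mixer's top is at 60. Moves with the lever: at off at (-45, -55, 89) mm in the mixer's frame, at the second stop at (-45, 1, 89).
- start_loaded (a joint): Start button of the loaded mixer: 0 = up, 0.006 = fully down (m); a spring, fully down takes about 5 N, returns by itself.
- start_loaded_top (a point): Middle of the top face of the loaded mixer's start button, 24 mm in diameter, standing 10 mm out of a black collar 40 mm in diameter, pressed straight down; it lies at (-45, 65, 82) mm in the mixer's frame, 64 mm to the left of the lever's second stop.
- start_empty (a joint): Start button of the empty mixer, not to be pressed: 0 = up, 0.006 = fully down (m).
- tube_0: Capped sample tube 16 x 78 x 16 mm lying loose along the mixer's y in the front valley between the rollers of the loaded mixer; its top is about 92 mm above the table. Origin: centre of its underside.
- tube_1: Capped sample tube 16 x 78 x 16 mm lying loose along the mixer's y in the middle valley between the rollers of the loaded mixer; its top is about 92 mm above the table. Origin: centre of its underside.
- tube_2: Capped sample tube 16 x 78 x 16 mm lying loose along the mixer's y in the rear valley between the rollers of the loaded mixer; its top is about 92 mm above the table. Origin: centre of its underside.
- battery: Loose battery, 15 x 50 x 15 mm, lying between the mixers (bystander).
- pen_blue: Loose ballpoint pen, 145 mm long, lying between the mixers (bystander).
- lab_timer: Loose white lab timer, 64 x 68 x 19 mm, behind the gap between the mixers (bystander).

How it is judged:
On the way, in this order (a step that is already met when the one before it is completed fails the run):
1. the loaded mixer's lever is at the second stop (value of joint lever_loaded above 0.052 m), for 0.2 s.
2. the loaded mixer's start button is pressed down (value of joint start_loaded above 0.0042 m), for 0.05 s.
At the end, for the whole second after the job is handed in: The loaded mixer's lever stands within 4 mm of the second stop (joint over 0.052) and its start button has come up again (under 2 mm); the empty mixer's lever is within 4 mm of off and its button up; the tubes, battery, pen and timer lie within 20 mm of where they were (value of joint lever_loaded above 0.052 m and value of joint each of start_loaded, start_empty below 0.002 m and value of joint lever_empty below 0.004 m and distance of each of tube_0, tube_1, tube_2, battery, pen_blue, lab_timer from where it was at the start of the episode below 0.02 m and linear speed of each of tube_0, tube_1, tube_2 below 0.02 m/s); the robot touches nothing.
It fails at once if the start button is pressed before the lever is at the second stop (value of joint start_loaded above 0.003 m and value of joint lever_loaded below 0.05 m).
It fails at once if the empty mixer is operated (value of joint lever_empty above 0.006 m or value of joint start_empty above 0.003 m).
It fails at once if a tube or a thing lying about is lifted or shifted by more than 20 mm (distance of any of tube_0, tube_1, tube_2, battery, pen_blue, lab_timer from where it was at the start of the episode above 0.02 m).
It fails at once if the lever is pinched between the fingers ((contact force between the fingers and lever_loaded_c2 above 3 N and contact force between the fingers and lever_loaded_c3 above 3 N) or (contact force between the fingers and lever_loaded_c4 above 3 N and contact force between the fingers and lever_loaded_c5 above 3 N)).
It fails at once if the mixer or its lever is forced (over 60 N) (contact force between the fingers and mixer_loaded above 60 N).
It also fails if it takes over 38 s, if anything falls off the work surface, if the arm or the gripper's body presses on something with over 40 N, if the wrist force passes 120 N, or if a joint passes its speed limit or range.

## Robot

A 7-joint arm with a two-finger parallel gripper is mounted at the origin on a cart in front of the work surface, level with it; the furniture and walls round the work are solid. World frame = base frame: x ahead of the robot, y to its left, z up, the work surface at z = 0. Lengths are in m, angles in rad, forces in N, time in s.
With the tool pointing down it reaches from about 0.4 to 0.85 m from the base axis. Payload 10.4 kg.
Tool frame: the origin (TCP) lies midway between the tips of the shut fingers; the grasp point (between the pads) lies 19 mm behind it; z points along the fingers, y is the line along which they close (so a half turn about z gives the same grasp; the last joint's range is limited). The gripper opens to 87 mm and grips with 3 to 60 N. Pads are 19 mm wide; open, the fingers measure 117 mm over their backs; the gripper's body (75 mm by 190 mm) begins 51 mm behind the grasp point.
Start: joints at [1.104, 0.332, -0.065, 1.46, 0.022, 1.35, -0.088], TCP at [0.268, -0.564, 0.223] pointing down, gripper open.
Joint ranges: [-2.6, 2.6], [-0.5, 2.12], [-1.47, 1.34], [0.16, 2.42], [-1.27, 4.41], [0.06, 2.06], [-2.6, 2.6]. Speed limits (rad/s): [2.22, 2.22, 2.79, 2.79, 3.14, 3.14, 3.14].

## Interface

Orientations are given as a unit quaternion [x, y, z, w].
In Python, from bench import sensors, eyes, order gives the robot as it stands.
- The arm moves only by the tool arm_command, never from a script. Its argument "steps" is a list of rows, each an object with "rot": the turn, a rotation vector about the world's x, y, z in degrees, a list of three; "slide": the shift along the world's x, y, z in m, a list of three; "grip": the opening, from 0 (shut) to 1 (fully open). A call has exactly 8 rows; each row shifts and turns the commanded pose from where the row before left it; what a row does not reach is not made up. A row lasts 1/8 s, in which the tool goes at most 62.5 mm and 10.7 degrees, less where a joint would pass 70% of its speed; a pose out of reach is approached as far as the arm can. A call with a gripper value outside its range is refused whole. The fingers move at their own pace and stop on an object; "newtons" is the grip in N (left out, the last holds). Time passes only in rows, so rows that do not move let the fingers close, or fill a call up. It gives the time, the measured TCP pose, the force, the opening and the grip force at its end, in the units of the state.
- sensors.read_state(): the state, without advancing time (a new reading comes with each control period).
- eyes.camera(name): name is "side" or "top"; returns a dict with "pixels" (400x640x3 uint8, red, green, blue), "intrinsics" (3x3 intrinsics, pixels), "pose" (4x4, takes a point from camera to world coordinates). Camera axes: x right, y down, z forward; pixel columns grow to the right and rows downward; lengths in m; the calibration is good to about 2 mm. A picture is of the moment at which its call begins. There is no depth.
- order.close_job(): hands the job in; it is judged then, once.
Trained networks look in a picture, given as the dict that the camera call returned (one of the last four; its "shot" number tells which), for a name from the list of things; names that differ only in an ending like _2 or _b are one class to them, and where a whole thing is asked for, a point or a joint stands for the part that bears it (a point fixed in the world has none). Each returns a list of dicts, best first, with "conf" (0 to 1); they miss things now and then, are a little off and sometimes report something else, mostly with a low value. They report only what shows in the picture. A call takes as long as a camera call.
- eyes.look_for(name, picture): "bbox" ([left, top, right, bottom] in pixels, round what is visible of it).
The state is a dict: "time": time; "joint_positions": joint angles; "joint_vel": joint speeds; "joint_torque": joint torques, N m; "ee_pos": TCP position; "eef_rot": TCP orientation; "ft_force": force on the tool from outside, world axes, zero at the start; "torque": the same for the moment, N m; "width": finger opening in m; "grip_force": force on a finger pad.
Only numpy, scipy, OpenCV 4.12 (cv2) and the standard library are available. Lean on these libraries where they do the work, as an engineer would, in place of code of your own. Each camera call takes 0.05 s, during which the arm holds its last target. There are 200 camera calls.

## Working session

There is one attempt and no reset: what is moved stays moved. The work goes in short steps, Python scripts to look and compute and a tool call to move; the robot and the scene stay as the last step left them, time stands still between calls to the robot, and variables do not carry over. Pictures are saved under pics/ and viewed, at most 10 in all, crops included, and the job is handed in when it is done.

Besides the shell and the picture viewer there is one more tool, called after "Call:" by a JSON object that holds its "method" and its "body". arm_command: Moves the arm, as the interface text tells. Its arguments: {"type":"object","properties":{"steps":{"type":"array","items":{"type":"object","properties":{"rot":{"type":"array","items":{"type":"number"}},"slide":{"type":"array","items":{"type":"number"}},"grip":{"type":"number"}}}},"newtons":{"type":"number"}},"required":["steps"]}

```bash
mkdir -p pics; python3 - <<'E'
from bench import sensors, eyes
import cv2
s=sensors.read_state();print(s['time'],s['ee_pos'],s['eef_rot'],s['width'])
for n in('top','side'):
    p=eyes.camera(n);cv2.imwrite(f'pics/{n}0.png',p['pixels'][:,:,::-1])
    print(n,p['intrinsics'].round(1).tolist(),p['pose'].round(4).tolist())
    for k in('mixer_loaded','mixer_empty','lever_loaded_grip','start_loaded_top','tube_0'):
        print(k,[(round(d['conf'],2),[round(v) for v in d['bbox']]) for d in eyes.look_for(k,p)][:4])
E
```

```text
0.0 [ 0.26817434 -0.56411885  0.22176553] [ 9.75476100e-01  2.20104285e-01 -2.00766565e-04 -6.63952862e-04] 0.08743881190007169
top [[387.8, 0.0, 314.3], [0.0, 387.8, 200.7], [0.0, 0.0, 1.0]] [[-0.0269, -0.9915, 0.1274, 0.4384], [-0.9992, 0.0306, 0.0275, -0.0173], [-0.0312, -0.1265, -0.9915, 0.9344], [0.0, 0.0, 0.0, 1.0]]
mixer_loaded [(0.6, [172, 158, 274, 245])]
mixer_empty [(0.62, [245, 211, 256, 222]), (0.58, [347, 167, 457, 259]), (0.17, [206, 194, 239, 206])]
lever_loaded_grip [(0.64, [245, 209, 256, 222])]
start_loaded_top [(0.67, [247, 214, 254, 221]), (0.51, [192, 227, 204, 236])]
tube_0 [(0.67, [202, 190, 239, 204]), (0.62, [198, 184, 229, 195]), (0.59, [197, 174, 227, 186])]
side [[394.6, 0.0, 322.2], [0.0, 394.6, 198.6], [0.0, 0.0, 1.0]] [[-0.8562, -0.2369, 0.4592, 0.1284], [-0.516, 0.3461, -0.7836, 0.7389], [0.0267, -0.9078, -0.4185, 0.4839], [0.0, 0.0, 0.0, 1.0]]
mixer_loaded [(0.91, [210, 215, 324, 314])]
mixer_empty [(0.9, [327, 165, 417, 222])]
lever_loaded_grip [(0.51, [297, 224, 307, 245])]
start_loaded_top [(0.53, [271, 260, 282, 271])]
tube_0 [(0.71, [254, 228, 275, 253]), (0.54, [232, 229, 253, 248]), (0.45, [240, 227, 269, 253])]
```

```bash
python3 - <<'E'
import cv2
t=cv2.imread('pics/top0.png')[140:280,150:480];cv2.imwrite('pics/t1.png',cv2.resize(t,None,fx=2.4,fy=2.4,interpolation=2))
t=cv2.imread('pics/side0.png')[150:330,200:430];cv2.imwrite('pics/s1.png',cv2.resize(t,None,fx=3,fy=3,interpolation=2))
E
```

```text
(no output)
```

View pics/t1.png

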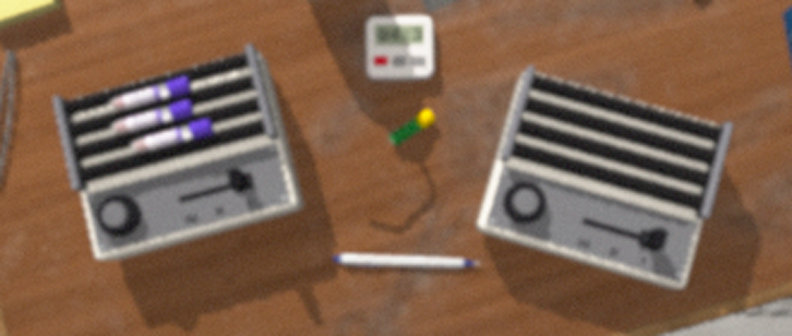

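View pics/s1.png

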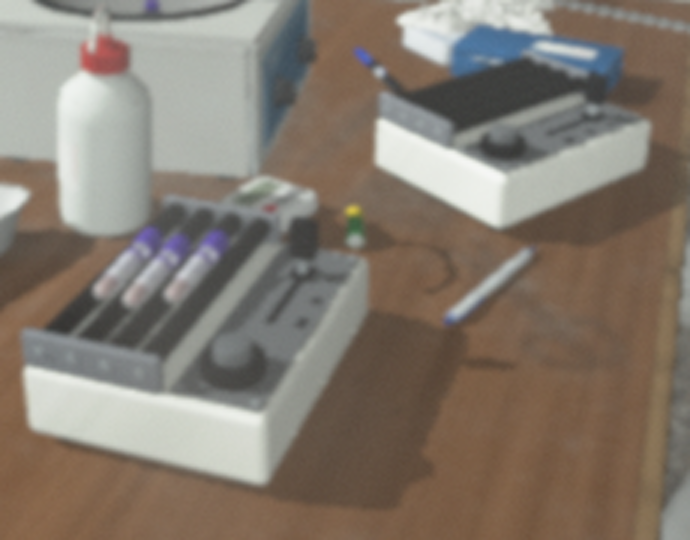

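The loaded mixer is on the left. In the top picture its button is at about (199,229) and its lever grip at (250,215). In the side picture they are at about (277,267) and (301,229). I'll fit the mixer's pose to these points and its corners.

```bash
cat > fit.py <<'E'
import numpy as np
from bench import sensors, eyes
from scipy.optimize import least_squares
T=lambda a:[150+a[0]/2.4,140+a[1]/2.4]
S=lambda a:[200+a[0]/3,150+a[1]/3]
obs=[('top',(-45,65,81),T((118,214))),('top',(-45,-55,92),T((240,180))),('top',(-80,100,60),T((98,257))),('top',(-80,-100,60),T((299,208))),
('side',(-45,65,80),S((233,352))),('side',(-45,-55,89),S((303,237))),('side',(-80,100,60),S((268,408))),('side',(-80,-100,60),S((367,262))),('side',(-80,100,0),S((266,484))),('side',(80,100,0),S((32,432)))]
c={n:eyes.camera(n) for n in('top','side')}
def proj(n,P):
    M=c[n]['pose'];q=(P-M[:3,3])@M[:3,:3];u=c[n]['intrinsics']@q;return u[:2]/u[2]
def world(v,m):
    m=np.array(m)/1e3;a=v[2];return np.array([v[0]+m[0]*np.cos(a)-m[1]*np.sin(a),v[1]+m[0]*np.sin(a)+m[1]*np.cos(a),m[2]])
def res(v,o=obs):return np.concatenate([proj(n,world(v,m))-p for n,m,p in o])
if __name__=='__main__':
    for o in (obs,[x for x in obs if x[0]=='top'],[x for x in obs if x[0]=='side']):
        r=least_squares(res,[.45,.2,.2],args=(o,),loss='soft_l1');v=r.x
        print(v[:2].round(4),np.degrees(v[2]).round(2),res(v,o).reshape(-1,2).round(1).tolist())
        for m in((-45,-55,89),(-45,1,89),(-45,65,82)):print(m,world(v,m).round(4))
    s=sensors.read_state();print(s['time'])
    from scipy.spatial.transform import Rotation as R
    print(R.from_quat(s['eef_rot']).as_matrix().round(3).tolist())
E
python3 fit.py
```

```text
[0.5525 0.211 ] 12.65 [[-0.4, -1.0], [0.2, -0.6], [-0.9, 0.5], [1.1, -1.0], [0.3, -4.2], [1.0, -0.7], [-0.8, 1.8], [2.3, -3.9], [0.1, 3.9], [-0.1, 1.2]]
(-45, -55, 89) [0.5206 0.1475 0.089 ]
(-45, 1, 89) [0.5083 0.2021 0.089 ]
(-45, 65, 82) [0.4943 0.2645 0.082 ]
[0.5514 0.2105] 12.32 [[-0.4, -0.6], [0.3, 0.1], [-0.9, 0.8], [1.1, -0.2]]
(-45, -55, 89) [0.5191 0.1472 0.089 ]
(-45, 1, 89) [0.5072 0.2019 0.089 ]
(-45, 65, 82) [0.4935 0.2644 0.082 ]
[0.5557 0.2093] 13.56 [[0.1, -5.3], [-0.1, -1.7], [-0.7, 0.4], [0.9, -5.0], [0.3, 2.4], [-0.3, 0.7]]
(-45, -55, 89) [0.5248 0.1453 0.089 ]
(-45, 1, 89) [0.5117 0.1998 0.089 ]
(-45, 65, 82) [0.4967 0.262  0.082 ]
0.7
[[0.903, 0.429, 0.0], [0.429, -0.903, -0.0], [0.0, 0.0, -1.0]]
```

Call:
{"method": "arm_command", "body": {"steps": [{"slide": [0.016,0.042,0],"rot": [0,0,-1.6],"grip": 0},{"slide": [0.016,0.042,0],"rot": [0,0,-1.6],"grip": 0},{"slide": [0.016,0.042,0],"rot": [0,0,-1.6],"grip": 0},{"slide": [0.016,0.042,0],"rot": [0,0,-1.6],"grip": 0},{"slide": [0.016,0.042,0],"rot": [0,0,-1.6],"grip": 0},{"slide": [0.016,0.042,0],"rot": [0,0,-1.6],"grip": 0},{"slide": [0.016,0.042,0],"rot": [0,0,-1.6],"grip": 0},{"slide": [0.016,0.042,0],"rot": [0,0,-1.7],"grip": 0}]}}

```text
time: 1.7
ee_pos: [0.3968, -0.2271, 0.2228]
eef_rot: [0.994, 0.109, 0.0, 0.0]
ft_force: [1.0, 0.2, 0.2]
width: 0.0147
grip_force: 0.0
```

Call:
{"method": "arm_command", "body": {"steps": [{"slide": [0.016,0.042,0],"grip": 0},{"slide": [0.016,0.042,0],"grip": 0},{"slide": [0.016,0.042,0],"grip": 0},{"slide": [0.016,0.042,0],"grip": 0},{"slide": [0.016,0.042,0],"grip": 0},{"slide": [0.016,0.03,0],"grip": 0},{"slide": [0.016,0.03,0],"grip": 0},{"slide": [0,0,0],"grip": 0}]}}

```text
schema error: expected keys rot, slide, grip
```

Call:
{"method": "arm_command", "body": {"steps": [{"slide": [0.018,0.046,0],"rot": [0,0,0],"grip": 0},{"slide": [0.018,0.046,0],"rot": [0,0,0],"grip": 0},{"slide": [0.018,0.046,0],"rot": [0,0,0],"grip": 0},{"slide": [0.018,0.046,0],"rot": [0,0,0],"grip": 0},{"slide": [0.018,0.046,0],"rot": [0,0,0],"grip": 0},{"slide": [0.018,0.046,0],"rot": [0,0,0],"grip": 0},{"slide": [0.018,0.046,0],"rot": [0,0,0],"grip": 0},{"slide": [0,0,0],"rot": [0,0,0],"grip": 0}]}}

```text
time: 2.7
ee_pos: [0.5225, 0.0979, 0.2226]
eef_rot: [0.994, 0.112, 0.0, -0.001]
ft_force: [-0.6, -0.1, 0.1]
width: 0.0009
grip_force: 0.0
```

Call:
{"method": "arm_command", "body": {"steps": [{"slide": [0.007,0,-0.02],"rot": [0,0,0],"grip": 0},{"slide": [0,0,-0.025],"rot": [0,0,0],"grip": 0},{"slide": [0,0,-0.025],"rot": [0,0,0],"grip": 0},{"slide": [0,0,-0.025],"rot": [0,0,0],"grip": 0},{"slide": [0,0,-0.02],"rot": [0,0,0],"grip": 0},{"slide": [0,0,-0.015],"rot": [0,0,0],"grip": 0},{"slide": [0,0,-0.01],"rot": [0,0,0],"grip": 0},{"slide": [0,0,0],"rot": [0,0,0],"grip": 0}]}}

```text
time: 3.7
ee_pos: [0.5291, 0.0932, 0.082]
eef_rot: [0.994, 0.109, -0.0, 0.0]
ft_force: [0.3, -0.4, -0.5]
width: 0.0004
grip_force: 0.0
```

```bash
python3 - <<'E'
from bench import eyes,sensors
import cv2,numpy as np
a=eyes.camera('side')['pixels'][190:300,200:380,::-1];b=eyes.camera('top')['pixels'][150:260,160:340,::-1]
cv2.imwrite('pics/m1.png',cv2.resize(np.hstack([a,b]),None,fx=2.2,fy=2.2,interpolation=2));print(sensors.read_state()['ee_pos'])
E
```

```text
[0.52972833 0.09357327 0.08303763]
```

View pics/m1.png

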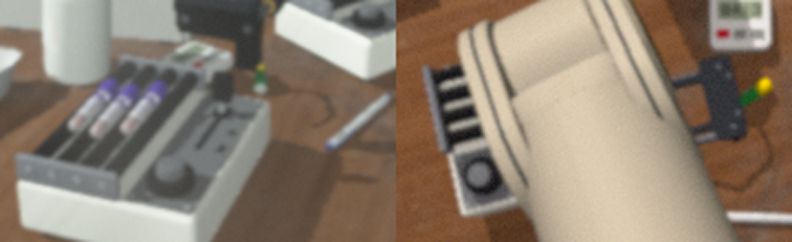

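The side picture shows the shut fingers behind and to the right of the lever (lever at about (221,90) in the composite), with nothing touched and the tubes undisturbed. Next I'll push along the slot.

Call:
{"method": "arm_command", "body": {"steps": [{"slide": [-0.002,0.01,-0.001],"rot": [0,0,0],"grip": 0},{"slide": [-0.002,0.01,0],"rot": [0,0,0],"grip": 0},{"slide": [-0.001,0.005,0],"rot": [0,0,0],"grip": 0},{"slide": [-0.001,0.005,0],"rot": [0,0,0],"grip": 0},{"slide": [-0.001,0.005,0],"rot": [0,0,0],"grip": 0},{"slide": [-0.001,0.005,0],"rot": [0,0,0],"grip": 0},{"slide": [-0.001,0.005,0],"rot": [0,0,0],"grip": 0},{"slide": [0,0,0],"rot": [0,0,0],"grip": 0}]}}

```text
time: 4.8
ee_pos: [0.5204, 0.1384, 0.0815]
eef_rot: [0.994, 0.109, -0.0, 0.0]
ft_force: [0.1, -3.1, -1.1]
width: 0.0006
grip_force: 1.0
```

Call:
{"method": "arm_command", "body": {"steps": [{"slide": [-0.001,0.004,0],"rot": [0,0,0],"grip": 0},{"slide": [-0.001,0.004,0],"rot": [0,0,0],"grip": 0},{"slide": [-0.001,0.004,0],"rot": [0,0,0],"grip": 0},{"slide": [-0.001,0.004,0],"rot": [0,0,0],"grip": 0},{"slide": [0,0,0],"rot": [0,0,0],"grip": 0},{"slide": [0,0,0],"rot": [0,0,0],"grip": 0},{"slide": [0,0,0],"rot": [0,0,0],"grip": 0},{"slide": [0,0,0],"rot": [0,0,0],"grip": 0}]}}

```text
time: 5.8
ee_pos: [0.5164, 0.1545, 0.0816]
eef_rot: [0.994, 0.109, 0.0, 0.0]
ft_force: [0.2, 0.1, -1.1]
width: 0.0006
grip_force: 0.0
```

Call:
{"method": "arm_command", "body": {"steps": [{"slide": [-0.001,0.004,0],"rot": [0,0,0],"grip": 0},{"slide": [-0.001,0.004,0],"rot": [0,0,0],"grip": 0},{"slide": [-0.001,0.004,0],"rot": [0,0,0],"grip": 0},{"slide": [-0.001,0.004,0],"rot": [0,0,0],"grip": 0},{"slide": [0,0.003,0],"rot": [0,0,0],"grip": 0},{"slide": [-0.001,0.003,0],"rot": [0,0,0],"grip": 0},{"slide": [0,0,0],"rot": [0,0,0],"grip": 0},{"slide": [0,0,0],"rot": [0,0,0],"grip": 0}]}}

```text
time: 6.8
ee_pos: [0.5112, 0.1764, 0.0815]
eef_rot: [0.994, 0.109, -0.0, 0.0]
ft_force: [-1.6, -2.5, 1.0]
width: 0.0002
grip_force: 1.3
```

Call:
{"method": "arm_command", "body": {"steps": [{"slide": [-0.001,0.003,0],"rot": [0,0,0],"grip": 0},{"slide": [0,0.003,0],"rot": [0,0,0],"grip": 0},{"slide": [-0.001,0.003,0],"rot": [0,0,0],"grip": 0},{"slide": [-0.001,0.003,0],"rot": [0,0,0],"grip": 0},{"slide": [0,0,0],"rot": [0,0,0],"grip": 0},{"slide": [0,0,0],"rot": [0,0,0],"grip": 0},{"slide": [0,0,0],"rot": [0,0,0],"grip": 0},{"slide": [0,0,0],"rot": [0,0,0],"grip": 0}]}}

```text
time: 7.8
ee_pos: [0.5084, 0.1884, 0.0816]
eef_rot: [0.994, 0.109, 0.0, 0.0]
ft_force: [-0.0, 1.0, -0.2]
width: 0.0007
grip_force: 0.0
```

```bash
python3 - <<'E'
from bench import eyes,sensors
import cv2
p=eyes.camera('side');a=p['pixels'][190:310,200:380,::-1]
cv2.imwrite('pics/m2.png',cv2.resize(a,None,fx=4,fy=4,interpolation=2));s=sensors.read_state();print(s['ee_pos'],s['ft_force'])
import fit
for k in(-55,-27,1):print(k,fit.proj('side',fit.world([.5525,.211,.2208],(-45,k,89))))
E
```

```text
[0.50839652 0.18845559 0.0815742 ] [-0.78963929  1.36932674  0.45183438]
-55 [302.02636565 228.31119904]
-27 [296.95596281 234.71485065]
1 [291.56251207 241.52649476]
```

View pics/m2.png

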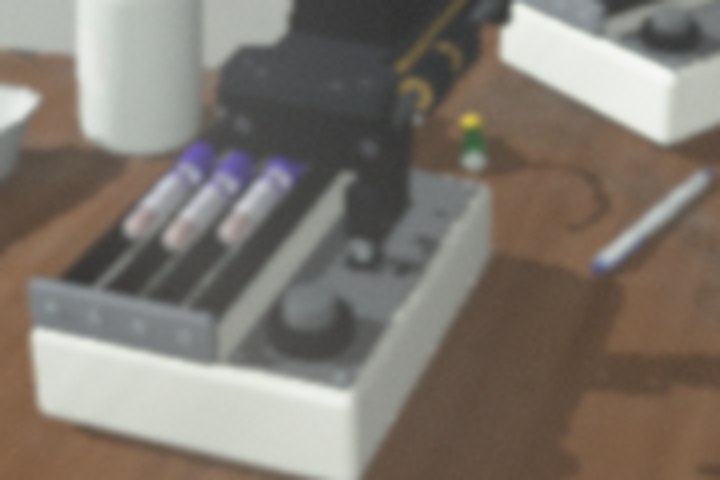

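The grip now sits at crop (366,215), which is full-frame (291.5,244). That matches the predicted second stop (291.6,241.5), and the force has dropped to about zero. I'll back off, rise and move over to the button.

Call:
{"method": "arm_command", "body": {"steps": [{"slide": [0.001,-0.005,0],"rot": [0,0,0],"grip": 0},{"slide": [0,0,0.02],"rot": [0,0,0],"grip": 0},{"slide": [0,0,0.025],"rot": [0,0,0],"grip": 0},{"slide": [-0.003,0.017,0.01],"rot": [0,0,0],"grip": 0},{"slide": [-0.004,0.022,0],"rot": [0,0,0],"grip": 0},{"slide": [-0.004,0.022,0],"rot": [0,0,0],"grip": 0},{"slide": [-0.004,0.02,0],"rot": [0,0,0],"grip": 0},{"slide": [0,0,0],"rot": [0,0,0],"grip": 0}]}}

```text
time: 8.95
ee_pos: [0.4932, 0.2672, 0.1369]
eef_rot: [0.994, 0.111, -0.0, -0.001]
ft_force: [-0.0, -0.7, -0.4]
width: 0.0004
grip_force: 0.0
```

```bash
python3 - <<'E'
from bench import eyes,sensors
import cv2
p=eyes.camera('side');a=p['pixels'][190:310,200:380,::-1]
cv2.imwrite('pics/m3.png',cv2.resize(a,None,fx=4,fy=4,interpolation=2));s=sensors.read_state();print(s['ee_pos'],s['ft_force'])
import fit
e=s['ee_pos'];print(fit.proj('side',e),fit.proj('side',fit.world([.5525,.211,.2208],(-45,65,82))))
E
```

```text
[0.49382399 0.26557793 0.13670828] [ 0.34727772 -0.86998106  0.78120738]
[277.17972671 235.9924954 ] [277.92204616 262.14641476]
```

View pics/m3.png

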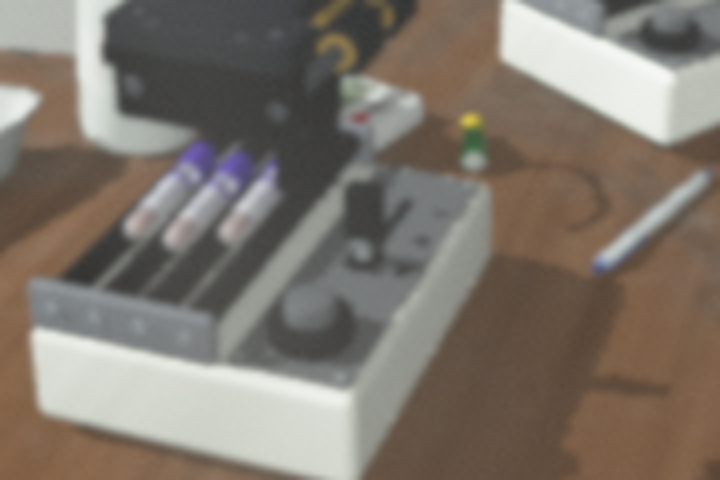

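The lever stands at the left end of its slot, at crop (366,212). The button top is at crop (308,297), directly below the fingertips. I'll press it now.

Call:
{"method": "arm_command", "body": {"steps": [{"slide": [0,0,-0.02],"rot": [0,0,0],"grip": 0},{"slide": [0,-0.001,-0.02],"rot": [0,0,0],"grip": 0},{"slide": [0,0,-0.008],"rot": [0,0,0],"grip": 0},{"slide": [0,0,-0.004],"rot": [0,0,0],"grip": 0},{"slide": [0,0,-0.003],"rot": [0,0,0],"grip": 0},{"slide": [0,0,-0.002],"rot": [0,0,0],"grip": 0},{"slide": [0,0,0],"rot": [0,0,0],"grip": 0},{"slide": [0,0,0],"rot": [0,0,0],"grip": 0}]}}

```text
time: 10.1
ee_pos: [0.4945, 0.2637, 0.0799]
eef_rot: [0.994, 0.109, 0.0, -0.0]
ft_force: [-1.3, -0.4, 3.2]
width: 0.0007
grip_force: 1.4
```

Call:
{"method": "arm_command", "body": {"steps": [{"slide": [0,0,-0.002],"rot": [0,0,0],"grip": 0},{"slide": [0,0,-0.002],"rot": [0,0,0],"grip": 0},{"slide": [0,0,-0.001],"rot": [0,0,0],"grip": 0},{"slide": [0,0,-0.001],"rot": [0,0,0],"grip": 0},{"slide": [0,0,0],"rot": [0,0,0],"grip": 0},{"slide": [0,0,0],"rot": [0,0,0],"grip": 0},{"slide": [0,0,0],"rot": [0,0,0],"grip": 0},{"slide": [0,0,0],"rot": [0,0,0],"grip": 0}]}}

```text
time: 11.1
ee_pos: [0.4947, 0.2638, 0.076]
eef_rot: [0.994, 0.109, 0.001, 0.0]
ft_force: [-9.7, -6.6, 29.8]
width: 0.0005
grip_force: 15.0
```

The fingers reached 76 mm with 30 N, so the button is fully down on its stop. I'll let go now.

Call:
{"method": "arm_command", "body": {"steps": [{"slide": [0,0,0.004],"rot": [0,0,0],"grip": 0},{"slide": [0,0,0.01],"rot": [0,0,0],"grip": 0},{"slide": [0,0,0.02],"rot": [0,0,0],"grip": 0},{"slide": [0,0,0.03],"rot": [0,0,0],"grip": 0},{"slide": [0,0,0.03],"rot": [0,0,0],"grip": 0},{"slide": [0,0,0.03],"rot": [0,0,0],"grip": 0},{"slide": [0,0,0],"rot": [0,0,0],"grip": 0},{"slide": [0,0,0],"rot": [0,0,0],"grip": 0}]}}

```text
time: 12.1
ee_pos: [0.4942, 0.2633, 0.1976]
eef_rot: [0.994, 0.109, -0.0, 0.0]
ft_force: [-0.5, -0.0, -1.0]
width: 0.0003
grip_force: 0.0
```

```bash
python3 - <<'E'
from bench import eyes,sensors
import cv2
p=eyes.camera('side');a=p['pixels'][150:310,200:420,::-1]
cv2.imwrite('pics/m4.png',cv2.resize(a,None,fx=3.5,fy=3.5,interpolation=2));s=sensors.read_state();print(s['time'],s['ee_pos'],s['ft_force'])
E
```

```text
12.15 [0.49405361 0.26318724 0.19705026] [-0.0328084  -0.02017061  0.47678036]
```

View pics/m4.png

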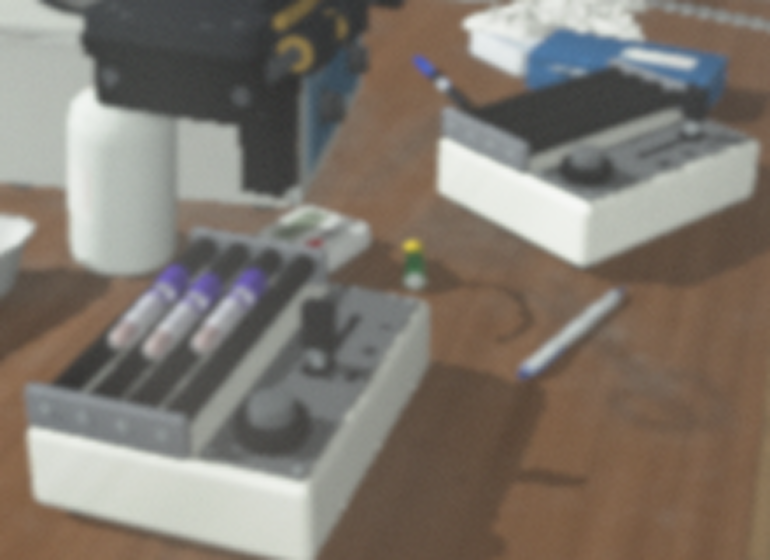

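The lever is at the second stop, at crop (320,325), and the button is up again at (275,408). The tubes and loose things have not moved, and the gripper is clear.

```bash
python3 -c "
from bench import order
print(order.close_job())"
```

```text
the job is handed in; nothing more can be done
None
```

I pushed the loaded mixer's lever to the second stop, pressed its start button fully down and let go, then handed the job in at about 12 s; the last side picture showed the other mixer, tubes and loose things in place, but no verdict was returned.

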